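# Count along the rail and push the jar into the third slot

## Robot

A 7-joint arm with a two-finger parallel gripper is mounted at the origin on the work surface. World frame = base frame: x ahead of the robot, y to its left, z up, the work surface at z = 0. Lengths are in mm, angles in rad, forces in N, time in s.
With the tool pointing down it reaches from about 400 to 875 mm from the base axis. Payload 4.4 kg.
Tool frame: the origin (TCP) lies at the very end of the fingers, on their centre line; the grasp point (between the pads) lies 19 mm behind it (grip_depth is the distance from the TCP to the grasp point, in mm); z points along the fingers, y is the direction in which the jaws open and shut (so a half turn about z gives the same grasp; the last joint's range is limited). The gripper opens to 85 mm and grips with 20 to 120 N. Pads are 22 mm wide; open, the fingers measure 114 mm over their backs; the gripper's body (76 mm by 85 mm) begins 54 mm behind the grasp point. The pads swing forward as they close: fully open they stand 13 mm farther back than shut.
Start: joints at [1.075, 0.628, 0.038, 1.517, -0.027, 0.996, -0.02], TCP at [270.876, -590.884, 231.313] pointing down, gripper open.
Joint ranges: [-3.06, 3.06], [-0.37, 2.12], [-1.25, 1.32], [0.18, 2.47], [-1.1, 4.24], [0.23, 1.98], [-2.94, 2.94]. Speed limits (rad/s): [2.57, 2.57, 3.14, 3.14, 3.14, 3.14, 3.14].

## Interface

Orientations are given as [roll, pitch, yaw] about the fixed x, y, z axes, in that order (R = Rz(yaw) Ry(pitch) Rx(roll)).
In Python, from cell import read_state, get_image, finish_job, recognise, outline_of, grip_depth gives the robot as it stands. The module is installed in compiled form; this text tells all that it offers.
- The arm moves only by the tool send_rows, never from a script. Its argument "rows" is a list of rows, each a list of 5 numbers: the gripper command: -1 is shut, 1 is fully open, values between are in proportion, then the shift along the tool's x, y, z in m, then the turn about the tool's z in rad. In form: [[claw, tx, ty, tz, roll], ...]. A call has 1 to 12 rows; each row shifts and turns the pose as measured when the row begins, along the tool's axes as they then stand; what a row does not reach is not made up. A row lasts 1/12 s, in which the tool goes at most 41.7 mm and 7.16 degrees, less where a joint would pass 70% of its speed; a pose out of reach is approached as far as the arm can. A call with a gripper value outside its range is refused whole. The fingers move at their own pace and stop on an object; the grip force is fixed at half the most. Time passes only in rows, so rows that do not move let the fingers close. It gives the time, the measured TCP pose, the force and the opening at its end, in the units of the state.
- read_state(): the state, without advancing time (a new reading comes with each control period).
- get_image(name): name is "scene" or "top"; returns a dict with "image" (400x640x3 uint8, blue, green, red), "z_map" (400x640 float32, mm along the optical axis (not along the pixel's ray), 0 where there is no reading), "K" (3x3 intrinsics, pixels), "R" (3x3) and "t" (3): a world point X has camera coordinates R X + t. Camera axes: x right, y down, z forward; pixel columns grow to the right and rows downward; lengths in mm; the calibration is good to about 2 mm. A picture is of the moment at which its call begins.
- finish_job(): hands the job in, once; it reports no verdict.
Trained networks look in a picture, given as the dict that the camera call returned (one of the last four; its "shot" number tells which), for a name from the list of things; names that differ only in an ending like _2 or _b are one class to them, and where a whole thing is asked for, a point or a joint stands for the part that bears it (a point fixed in the world has none). Each returns a list of dicts, best first, with "score" (0 to 1); they miss things now and then, are a little off and sometimes report something else, mostly with a low value. They report only what shows in the picture. A call takes as long as a camera call. They do not tell look-alikes from the thing itself.
- recognise(picture, query): "box" ([left, top, right, bottom] in pixels, round what is visible of it).
- outline_of(picture, query): "mask" (400x640 bool, what is visible of it) and "box" ([left, top, right, bottom] in pixels, round what is visible of it).
The state is a dict: "clock": time; "qpos": joint angles; "qd": joint speeds; "tau": joint torques, N m; "eef_pos": TCP position; "tool_rot": TCP orientation; "force": force on the tool from outside, world axes, zero at the start; "torque": the same for the moment, N m; "width": finger opening in mm.
Only numpy, scipy, OpenCV 4.12 (cv2) and the standard library are available. Lean on these libraries where they do the work, as an engineer would, in place of code of your own. Each camera call takes 0.05 s, during which the arm holds its last target.

## Task

Count the slots of the clear organiser by touch: run a fingertip along its front rail from the left-hand end, feeling the lengths of rail of the first, the second and then the third slot. After that push the jar that stands loose on the landing behind the rail into the third slot, upright and fully home against the back wall. Never lift or tip that jar, and leave the three filed jars and the canister where they are.

Things in the scene. Friction and masses are not known exactly. Their poses are not given: they have to be found in the camera images.
- organiser: Clear plastic jar organiser fixed on a white mesh shelf, 60 mm above the worktop: a tray 156 mm deep (x) by 400 mm wide (y), floor 3 mm thick, turned up to 0.25 rad. Origin: centre of its underside; x points away from the robot, from front rail to back wall; y to its left-hand end as seen from the robot. Back wall: inner face x = 74 mm, top z = 55 mm. From front to back: rail, landing, six slots.
- landing (a point): Middle of the landing, the open strip of tray floor between front rail and slots: organiser x = -70 to 16 mm, floor z = 3 mm; this point is x = -27, y = 0, z = 3 mm. Its end walls (y = +-200 mm) are as low as the rail, top z = 18 mm. The rail (x = -78 to -70 mm) runs the full width in six lengths, one before each slot, with 6 mm notches between.
- mouth_3 (a point): Middle of the third slot's mouth, at floor height: organiser x = 16, y = 23, z = 3 mm. Six equal slots at 62 mm pitch, numbered 1 to 6 from the left, open to the landing, between upright fins 4 mm thick, tops at z = 45 mm. All are raked: going in, they run 15 degrees (0.262 rad) to the left (+y) of organiser x. Each is 56 mm wide square to its run. Slots 1, 4 and 6 hold a jar, 2, 3 and 5 are empty.
- slot_3: The third slot. Origin: on the tray's floor (z = 3 mm), where the jar's axis stands when the jar is fully home, touching the back wall, midway between the fins; organiser x = 49, y = 32 mm. x runs along the slot, inwards (0.262 rad from organiser x); z up.
- rail_1: Length of front rail before slot 1, at the left-hand end: 78 mm long (y), 8 mm wide (x). Origin: centre of its flat top, 18 mm above the mesh; x and y as the organiser's. Fixed.
- rail_2: Length of front rail before slot 2: 56 mm long, 8 mm wide. Origin: centre of its flat top. Fixed.
- rail_3: Length of front rail before slot 3: 56 mm long, 8 mm wide. Origin: centre of its flat top. Fixed.
- jar_center (a point): Centre (half-way up) of the loose glass jar to be pushed: an upright cylinder 50 mm across and 56 mm high, with pressed steel lid, about 0.15 kg. It stands on the tray's floor anywhere along the landing (up to 110 mm either side of the organiser's middle), 21 to 31 mm clear of the rail; it slides easily and stays upright when pushed.
- jar_b_center (a point): Centre (half-way up) of a filed glass jar, 50 mm across, 50 mm high, standing in slot 1, 4 or 6. Leave it.
- jar_c_center (a point): Centre (half-way up) of a filed glass jar, 50 mm across, 56 mm high, standing in slot 1, 4 or 6. Leave it.
- jar_d_center (a point): Centre (half-way up) of a filed glass jar, 50 mm across, 62 mm high, standing in slot 1, 4 or 6. Leave it.
- canister_center (a point): Centre (half-way up) of a closed plastic canister with a screw lid, 96 mm across, 80 mm high, standing on the deck beside the organiser's right-hand end. Leave it.
There are look-alikes about, which are no part of the job. Leave any green look-alike of the part that bears jar_center alone.

How it is judged (in metres and radians):
On the way, in this order (a step that is already met when the one before it is completed fails the run):
1. a fingertip touches the first length of rail (contact force between the fingers and rail_1 above 0.3 N and contact force between the fingers and rail_2 below 0.1 N and contact force between the fingers and rail_3 below 0.1 N), for 0.05 s.
2. then the second length of rail (contact force between the fingers and rail_2 above 0.3 N and contact force between the fingers and rail_3 below 0.1 N), for 0.05 s.
3. then the third length of rail (contact force between the fingers and rail_3 above 0.3 N), for 0.05 s.
4. then the jar is pushed home into the third slot (x of jar_center in the frame of slot_3 above -0.006 m and horizontal distance between jar_center and slot_3 below 0.011 m and z of jar_center in the frame of organiser below 0.035 m and angle between jar_center's own z axis and vertical below 0.08 rad), for 0.2 s.
At the end, for the whole second after the job is handed in: The jar stands upright (within 0.08 rad) on the floor of the third slot, at rest, within 6 mm of touching the back wall and within 11 mm of the slot's home point; the filed jars are within 12 mm and the canister within 15 mm of where they stood (all of step 4 and linear speed of jar below 0.01 m/s and distance of each of jar_b_center, jar_c_center, jar_d_center from where it was at the start of the episode below 0.012 m and distance of canister_center from where it was at the start of the episode below 0.015 m).
It fails at once if the jar is lifted more than about 8 mm (z of jar_center in the frame of organiser above 0.039 m).
It fails at once if the jar is tipped more than 0.3 rad (angle between jar_center's own z axis and vertical above 0.3 rad).
It fails at once if a filed jar or the canister is disturbed (moved more than 20 mm) (distance of any of jar_b_center, jar_c_center, jar_d_center, canister_center from where it was at the start of the episode above 0.02 m).
It also fails if it takes over 64 s, if anything falls off the work surface, if the arm or the gripper's body presses on something with over 40 N, if the wrist force passes 120 N, or if a joint passes its speed limit or range.

## Working session

There is one attempt and no reset: what is moved stays moved. The work goes in short steps, Python scripts to look and compute and a tool call to move; the robot and the scene stay as the last step left them, time stands still between calls to the robot, and variables do not carry over. Pictures are saved under pics/ and viewed, and the job is handed in when it is done.

Besides the shell and the picture viewer there is one more tool, called after "Emit:" by a JSON object that holds its "name" and its "arguments", one argument or row to a line. send_rows: Moves the arm, as the interface text tells. Its arguments: {"type":"object","properties":{"rows":{"type":"array"}},"required":["rows"]}

```bash
mkdir -p pics; python3 - <<'E'
from cell import *
import cv2,numpy as np
s=read_state()
for k,v in s.items(): print(k,v)
print(grip_depth)
for n in("scene","top"):
    d=get_image(n); cv2.imwrite(f"pics/{n}0.png",d["image"]); print(n,d["K"],d["R"],d["t"],d["shot"])
    np.savez(f"pics/{n}0.npz",**{k:d[k] for k in("image","z_map","K","R","t")})
    for q in("organiser","jar_center","rail_1","canister_center","slot_3"):
        try:
            print(n,q,[(np.round(r["box"]).tolist(),round(r["score"],2)) for r in recognise(d,q)])
        except Exception as e: print(q,e)
E
```

```text
clock 0.0
qpos [ 1.07519579  0.62933965  0.0384311   1.51840163 -0.02698756  0.99631147
 -0.02002361]
qd [-0.00026637  0.00041297 -0.00041739  0.00111973 -0.00096639 -0.00091489
 -0.00103213]
tau [-1.50901842e-04 -5.63401437e+01  1.22607082e+00 -1.93444920e+01
  1.09188686e-02  1.03875477e-02 -5.86243331e-06]
eef_pos [ 270.60600082 -590.27982583  230.38235172]
tool_rot [-3.13965054e+00  3.02544905e-05  4.29791736e-01]
force [-0.56684223 -0.14859044 -0.78480019]
torque [-0.0309105  -0.02859636  0.00558663]
width 85.21444351363667
18.700000000000003
scene [[457.1911396    0.         316.36903481]
 [  0.         457.1911396  198.27000791]
 [  0.           0.           1.        ]] [[ 0.84343016  0.53698019  0.01666854]
 [ 0.33286758 -0.49797558 -0.80076182]
 [-0.42169271  0.68093509 -0.59875092]] [-418.34686338 -101.01022172 1433.69523674] 1
scene organiser [([284.0, 170.0, 402.0, 299.0], 0.73)]
scene jar_center [([175.0, 215.0, 200.0, 244.0], 0.82), ([292.0, 132.0, 311.0, 156.0], 0.6), ([343.0, 191.0, 365.0, 215.0], 0.55)]
scene rail_1 [([327.0, 194.0, 336.0, 206.0], 0.56), ([336.0, 178.0, 349.0, 195.0], 0.52)]
scene canister_center [([264.0, 264.0, 317.0, 330.0], 0.66)]
scene slot_3 []
top [[361.67239977   0.         317.44591826]
 [  0.         361.67239977 191.46878102]
 [  0.           0.           1.        ]] [[-0.02285446 -0.99961405 -0.01579328]
 [-0.98048684  0.02549684 -0.19492428]
 [ 0.19525173  0.01103022 -0.98069113]] [   5.15347147  504.0751563  1015.61265006] 2
top organiser [([257.0, 114.0, 403.0, 192.0], 0.85), ([408.0, 122.0, 446.0, 160.0], 0.67)]
top jar_center [([294.0, 148.0, 316.0, 174.0], 0.81), ([392.0, 268.0, 412.0, 284.0], 0.8)]
top rail_1 [([270.0, 188.0, 293.0, 189.0], 0.63)]
top canister_center [([406.0, 119.0, 448.0, 157.0], 0.95)]
top slot_3 [([314.0, 178.0, 335.0, 185.0], 0.37)]
```

```bash
python3 - <<'E'
import cv2
a=cv2.imread("pics/top0.png"); cv2.imwrite("pics/top0c.png",cv2.resize(a[90:220,240:460],None,fx=3.6,fy=3.6,interpolation=cv2.INTER_CUBIC))
a=cv2.imread("pics/scene0.png"); cv2.imwrite("pics/scene0c.png",cv2.resize(a[120:340,240:430],None,fx=2.7,fy=2.7,interpolation=cv2.INTER_CUBIC))
E
```

```text
(no output)
```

View pics/top0.png

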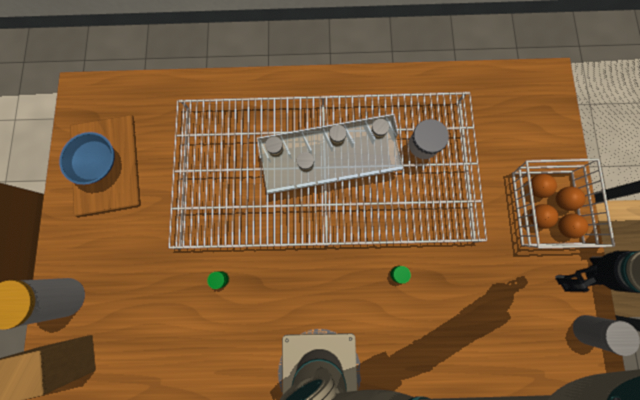

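View pics/scene0.png

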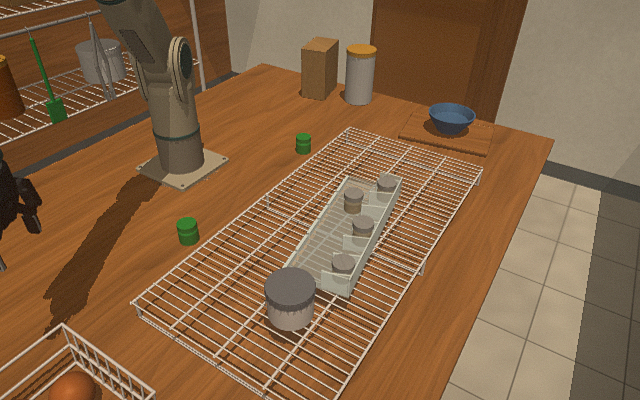

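```bash
sleep 0
```

```text
(no output)
```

View pics/top0c.png

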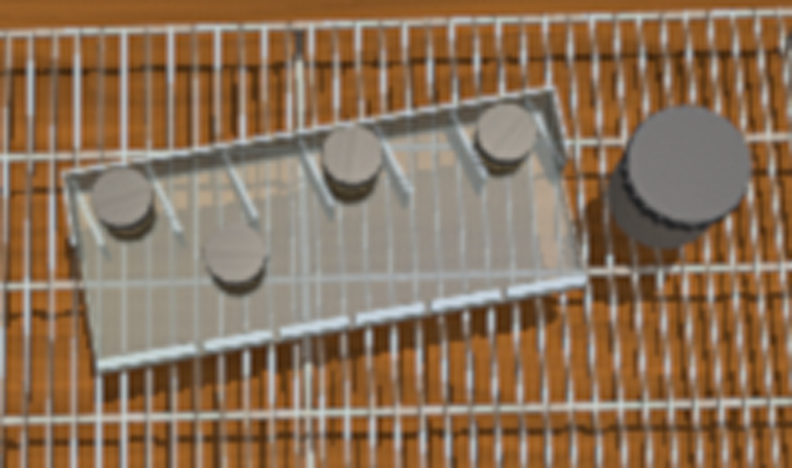

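View pics/scene0c.png

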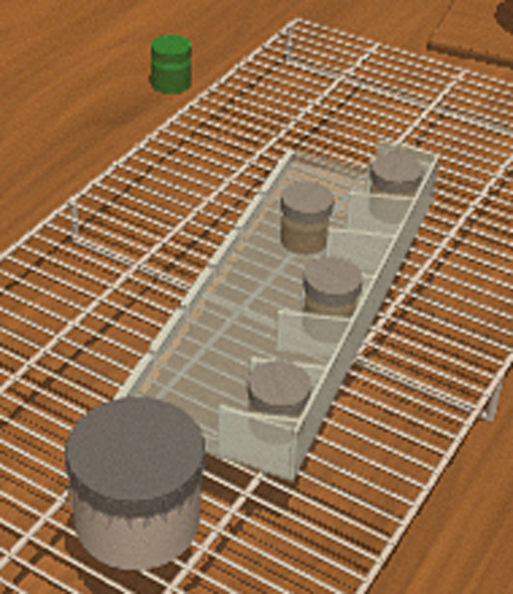

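The top picture shows the organiser with its rail along px (267,190) to (402,169). The left end is nearer the robot, so its yaw is positive, about 0.17. There are four grey-lidded jars. Three stand between fins at px (274,146), (337,134) and (380,126), and one stands on the landing at (305,161). The two green ones at (217,281) and (401,275) are look-alikes off the tray. Next I'll fit the tray pose.

```bash
cat > h.py <<'E'
import numpy as np,cv2
def load(n): return dict(np.load(f"pics/{n}.npz"))
def proj(d,X):
    c=np.atleast_2d(X)@d["R"].T+d["t"]; p=c@d["K"].T; return p[:,:2]/p[:,2:]
def ray_at_z(d,uv,z):
    uv=np.atleast_2d(uv); r=np.c_[uv,np.ones(len(uv))]@np.linalg.inv(d["K"]).T@d["R"]
    o=-d["R"].T@d["t"]; s=(z-o[2])/r[:,2]; return o+r*s[:,None]
def o2w(pose,P):
    x,y,a=pose; c,s=np.cos(a),np.sin(a); P=np.atleast_2d(np.asarray(P,float))
    return np.c_[x+c*P[:,0]-s*P[:,1],y+s*P[:,0]+c*P[:,1],P[:,2]+60]
E
python3 - <<'E'
from h import *
d=load("top0"); a=d["image"]
for nm,(x0,y0,x1,y1) in dict(L=(255,110,335,200),R=(330,110,410,200)).items():
    c=cv2.resize(a[y0:y1,x0:x1],None,fx=6.6,fy=6.6,interpolation=cv2.INTER_CUBIC)
    for k in range(x0,x1,10): cv2.putText(c,str(k),(int((k-x0+.5)*6.6),10),0,.35,(0,0,255)); cv2.line(c,(int((k-x0+.5)*6.6),12),(int((k-x0+.5)*6.6),20),(0,0,255))
    for k in range(y0,y1,10): cv2.putText(c,str(k),(0,int((k-y0+.5)*6.6)),0,.35,(0,0,255))
    cv2.imwrite(f"pics/top0{nm}.png",c)
# depth based
z=d["z_map"]; v,u=np.mgrid[110:200,250:410]; zz=z[110:200,250:410]
pc=np.stack([(u-d["K"][0,2])/d["K"][0,0]*zz,(v-d["K"][1,2])/d["K"][1,1]*zz,zz],-1)
W=(pc-d["t"])@d["R"]
# height at jars
for (uu,vv) in [(274,146),(305,159),(337,134),(380,126),(330,170),(300,175),(430,138)]:
    zc=z[vv,uu]; p=np.array([(uu-d["K"][0,2])/d["K"][0,0]*zc,(vv-d["K"][1,2])/d["K"][1,1]*zc,zc]); print(uu,vv,np.round((p-d["t"])@d["R"],1))
E
```

```text
274 146 [624.8 112.  117.8]
305 159 [ 296.1  -18.9 1094.3]
337 134 [651.9 -66.8 127.4]
380 126 [ 677.6 -191.1  113.4]
330 170 [565.2 -45.7  61.6]
300 175 [552.1  42.8  62.9]
430 138 [ 628.5 -322.1  139.5]
```

View pics/top0L.png

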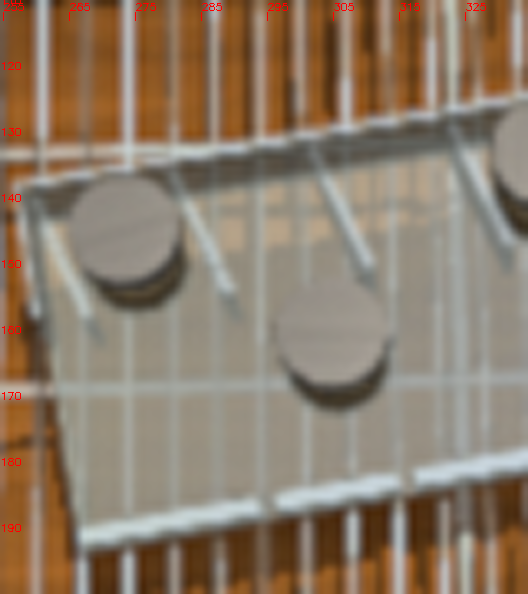

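View pics/top0R.png

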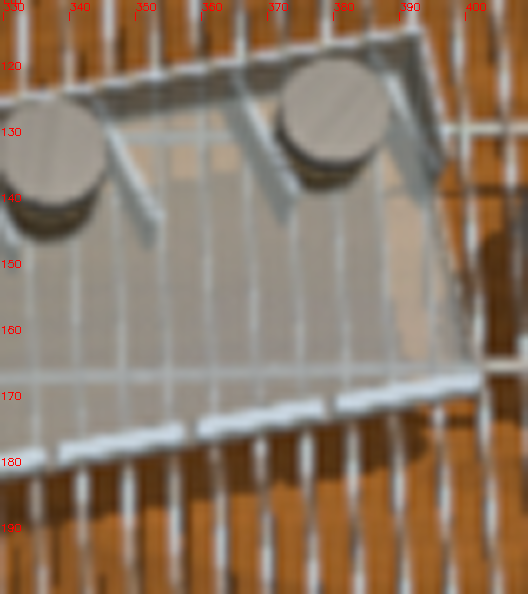

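```bash
cat >> h.py <<'E'
OB=[((295,185.7),(-74,119,18)),((316.2,182.2),(-74,57,18)),((337.1,179.2),(-74,-5,18)),((358.3,175),(-74,-67,18)),((379.3,171.2),(-74,-129,18)),
((266.9,190.9),(-74,200,18)),((402.2,167.4),(-74,-200,18)),((258.5,138),(76,200,55)),((392.7,114.5),(76,-200,55))]
E
python3 - <<'E'
from h import *
from cell import *
from scipy.optimize import least_squares
d=load("top0"); uv=np.array([o[0] for o in OB]); P=np.array([o[1] for o in OB])
r=least_squares(lambda p:(proj(d,o2w(p,P))-uv).ravel(),[600,0,.17],loss="soft_l1",x_scale=[1,1,.01])
print(r.x); print(np.round(r.fun.reshape(-1,2),2)); pose=r.x
np.save("pose.npy",pose)
def draw(d,name,crop,f):
    (x0,y0,x1,y1)=crop; c=cv2.resize(d["image"][y0:y1,x0:x1],None,fx=f,fy=f,interpolation=cv2.INTER_CUBIC)
    def pl(P,col,closed=True):
        q=((proj(d,o2w(pose,P))-[x0,y0]+.5)*f).astype(int); cv2.polylines(c,[q.reshape(-1,1,2)],closed,col,1)
    ys=[200,122,116,60,54,-2,-8,-64,-70,-126,-132,-200]
    for i in range(0,12,2): pl([(-78,ys[i],18),(-78,ys[i+1],18),(-70,ys[i+1],18),(-70,ys[i],18)],(0,0,255))
    pl([(74,200,55),(74,-200,55),(78,-200,55),(78,200,55)],(0,0,255))
    t=np.tan(.262)
    for k in range(4):
        for sgn in(1,-1):
            yy=23+62*(2-k+0)-0+sgn*28/np.cos(.262)
            pl([(16,yy,45),(74,yy+58*t,45)],(255,0,0),False)
    a=np.linspace(0,2*np.pi,40)
    pl(np.c_[49+25*np.cos(a),32+25*np.sin(a),0*a+3],(0,255,0))
    pl(np.c_[49+25*np.cos(a),32+25*np.sin(a),0*a+59],(0,255,0))
    cv2.imwrite(name,c)
draw(d,"pics/ov_top.png",(250,100,410,200),5)
s=load("scene0"); draw(s,"pics/ov_scene.png",(270,160,410,310),3.8)
# jar lid by outline
dd=get_image("top")
for r in outline_of(dd,"jar_center"): print(r["score"],r["box"],r["mask"].sum())
a=dd["image"]
E
```

```text
[ 6.06660174e+02 -4.87791231e+01  1.50970757e-01]
[[-0.35  0.48]
 [-0.32  0.27]
 [-0.04 -0.43]
 [-0.11  0.07]
 [-0.02  0.19]
 [-0.05  0.15]
 [ 1.17 -0.23]
 [-1.3  -0.25]
 [ 2.02 -0.4 ]]
0.83 [206.2, 271.7, 230.9, 287.9] 336
0.64 [392.0, 264.3, 411.0, 282.9] 282
0.52 [294.6, 150.0, 313.3, 172.1] 284
```

View pics/ov_top.png

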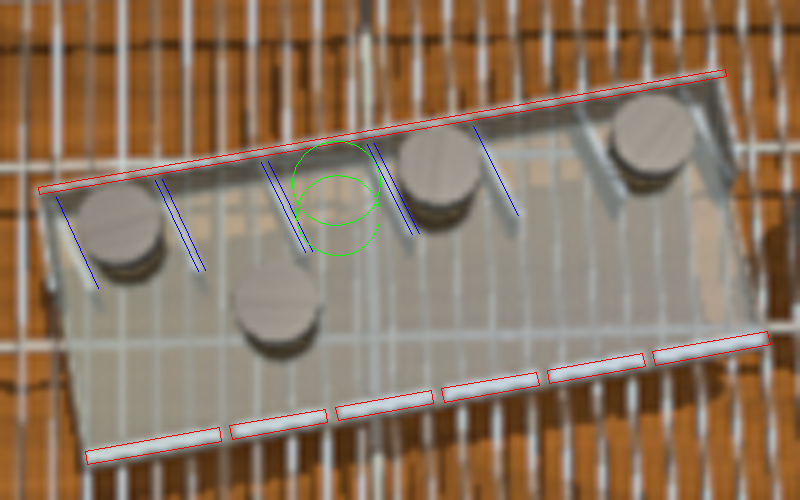

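View pics/ov_scene.png

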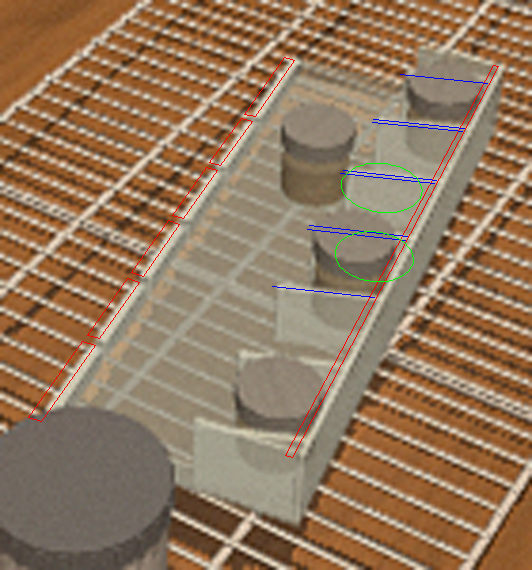

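```bash
cat >> h.py <<'E'
def w2o(pose,W):
    x,y,a=pose; c,s=np.cos(a),np.sin(a); W=np.atleast_2d(W); dx=W[:,0]-x; dy=W[:,1]-y
    return np.c_[c*dx+s*dy,-s*dx+c*dy,W[:,2]-60]
def delta(s,target):
    "tool-frame shift in m to world target mm"
    from scipy.spatial.transform import Rotation as Ro
    R=Ro.from_euler("xyz",s["tool_rot"]).as_matrix()
    return np.round(R.T@(np.array(target)-s["eef_pos"])/1000,4)
E
python3 - <<'E'
from h import *
from cell import *
pose=np.load("pose.npy"); d=load("top0")
P=ray_at_z(d,[(304.8,159.5)],119); print("loose world",P,"org",w2o(pose,P)); 
for uv,z in [((273.6,144.5),119),((337.0,132.6),125),((380.0,126.5),113)]: print("filed org",w2o(pose,ray_at_z(d,[uv],z)))
s=load("scene0")
c=cv2.resize(s["image"][170:260,320:400],None,fx=7,fy=7,interpolation=cv2.INTER_CUBIC)
a=np.linspace(0,2*np.pi,40)
for z in(63,119):
    q=np.c_[P[0,0]+25*np.cos(a),P[0,1]+25*np.sin(a),0*a+z]
    cv2.polylines(c,[((proj(s,q)-[320,170]+.5)*7).astype(int).reshape(-1,1,2)],True,(0,255,0),1)
c2=cv2.resize(d["image"][120:200,270:350],None,fx=7,fy=7,interpolation=cv2.INTER_CUBIC)
for z in(63,119):
    q=np.c_[P[0,0]+25*np.cos(a),P[0,1]+25*np.sin(a),0*a+z]
    cv2.polylines(c2,[((proj(d,q)-[270,120]+.5)*7).astype(int).reshape(-1,1,2)],True,(0,255,0),1)
cv2.imwrite("pics/jar_s.png",c); cv2.imwrite("pics/jar_t.png",c2)
st=read_state(); print(st["eef_pos"],st["tool_rot"])
for y in(170,150,88,26): 
    w=o2w(pose,(-76,y,18))[0]; print(y,w)
print("slot home",o2w(pose,(49,32,3)),"mouth",o2w(pose,(16,23,3)))
print(delta(st,o2w(pose,(-76,160,18))[0]+[0,0,100]))
E
```

```text
loose world [[582.42410925  25.38938934 119.        ]] org [[-12.80560247  76.9699396   59.        ]]
filed org [[ 46.28798466 156.55602595  59.        ]]
filed org [[ 46.95501425 -25.61154712  65.        ]]
filed org [[  47.38329836 -151.19070618   53.        ]]
[ 270.88022202 -590.88928827  231.34770498] [ 3.14153395e+00 -7.89843053e-05  4.29756143e-01]
170 [505.95698616 107.85697754  78.        ]
150 [508.96494453  88.08446666  78.        ]
88 [518.28961549  26.78968294  78.        ]
26 [527.61428645 -34.50510078  78.        ]
slot home [[650.29009193  -9.77360768  63.        ]] mouth [[619.01903025 -23.63436889  63.        ]]
[ 0.5021 -0.5277  0.0534]
```

View pics/jar_s.png

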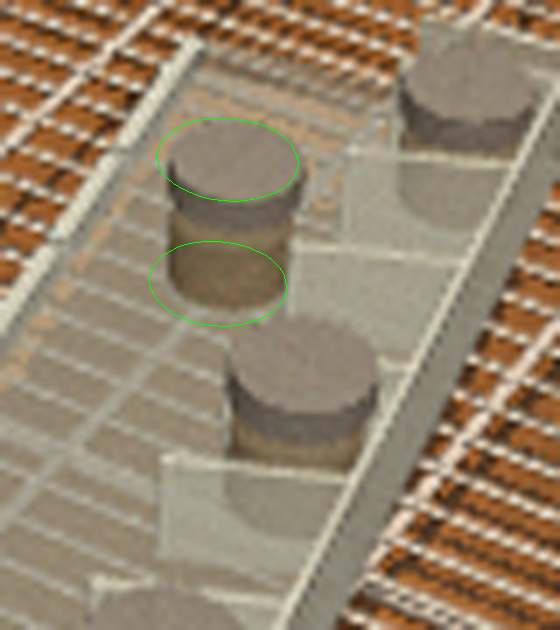

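View pics/jar_t.png

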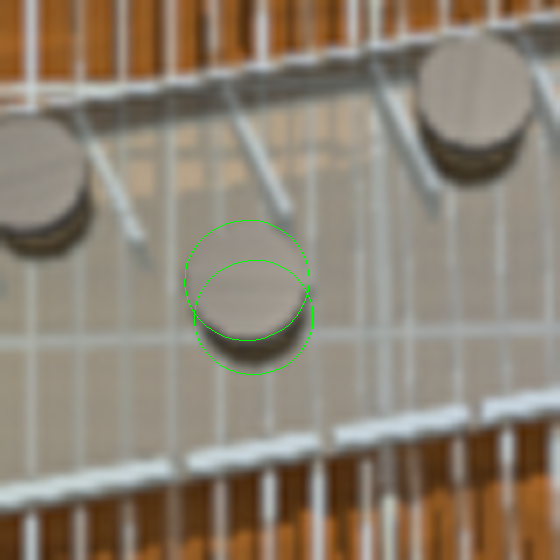

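Both views agree. The loose jar on the landing (top px 305,160) is at about tray (-13, 77), opposite slot 2. The filed jars fall in slots 1, 4 and 6 as stated. I'll close the fingers and travel to above rail 1.

Emit:
{"name": "send_rows", "arguments": {
  "rows": [
    [-1,0.025,-0.026,0.002,0],
    [-1,0.025,-0.026,0.002,0],
    [-1,0.025,-0.026,0.002,0],
    [-1,0.025,-0.026,0.002,0],
    [-1,0.025,-0.026,0.002,0],
    [-1,0.025,-0.026,0.002,0],
    [-1,0.025,-0.026,0.002,0],
    [-1,0.025,-0.026,0.002,0],
    [-1,0.025,-0.026,0.002,0],
    [-1,0.025,-0.026,0.002,0],
    [-1,0.025,-0.026,0.002,0],
    [-1,0.025,-0.026,0.002,0]
  ]
}}

```text
clock: 1.7
eef_pos: [417.1, -178.0, 204.5]
tool_rot: [3.128, 0.002, 0.411]
force: [0.9, 0.1, 0.1]
width: 0.3
```

```bash
cat > go.py <<'E'
import sys
from h import *
from cell import read_state
pose=np.load("pose.npy"); s=read_state()
x,y,z=map(float,sys.argv[1:4])   # organiser x,y ; world z
w=o2w(pose,(x,y,0))[0]; w[2]=z
print("t",round(s["clock"],2),"eef",np.round(s["eef_pos"],1),"rot",np.round(s["tool_rot"],3),"F",np.round(s["force"],1),"w",round(s["width"],1))
print("org now",np.round(w2o(pose,s["eef_pos"])[0],1),"tool shift m",delta(s,w))
E
python3 go.py -76 160 110
```

```text
t 1.7 eef [ 417.1 -178.   204.5] rot [3.128e+00 2.000e-03 4.110e-01] F [0.9 0.1 0.1] w 0.3
org now [-206.9  -99.2  144.5] tool shift m [ 0.1932 -0.2182  0.0912]
```

Emit:
{"name": "send_rows", "arguments": {
  "rows": [
    [-1,0.024,-0.027,0.008,0],
    [-1,0.024,-0.027,0.008,0],
    [-1,0.024,-0.027,0.008,0],
    [-1,0.024,-0.027,0.008,0],
    [-1,0.024,-0.027,0.008,0],
    [-1,0.024,-0.027,0.008,0],
    [-1,0.024,-0.027,0.008,0],
    [-1,0.02,-0.02,0.008,0],
    [-1,0,0,0.0,0]
  ]
}}

```text
clock: 2.45
eef_pos: [514.6, 111.2, 137.5]
tool_rot: [3.126, -0.012, 0.421]
force: [-0.4, 0.5, 0.0]
width: 0.4
```

```bash
python3 go.py -76 160 90
```

```text
t 2.45 eef [514.6 111.2 137.5] rot [ 3.126 -0.012  0.421] F [-0.4  0.5  0. ] w 0.4
org now [-66.9 172.   77.5] tool shift m [-0.0125  0.0084  0.0475]
```

Emit:
{"name": "send_rows", "arguments": {
  "rows": [
    [-1,-0.006,0.004,0.012,0],
    [-1,-0.006,0.004,0.012,0],
    [-1,0,0,0.012,0],
    [-1,0,0,0.008,0],
    [-1,0,0,0,0]
  ]
}}

```text
clock: 2.87
eef_pos: [509.5, 102.3, 92.3]
tool_rot: [3.127, -0.016, 0.429]
force: [-0.6, -0.3, 0.7]
width: 0.1
```

```bash
python3 go.py -75 160 80; python3 - <<'E'
from cell import *; import cv2
d=get_image("top"); cv2.imwrite("pics/t1.png",cv2.resize(d["image"][100:220,230:410],None,fx=4.4,fy=4.4,interpolation=cv2.INTER_CUBIC))
E
```

```text
t 2.87 eef [509.5 102.3  92.3] rot [ 3.127 -0.016  0.429] F [-0.6 -0.3  0.7] w 0.1
org now [-73.3 164.   32.3] tool shift m [-0.0029  0.0032  0.0124]
```

View pics/t1.png

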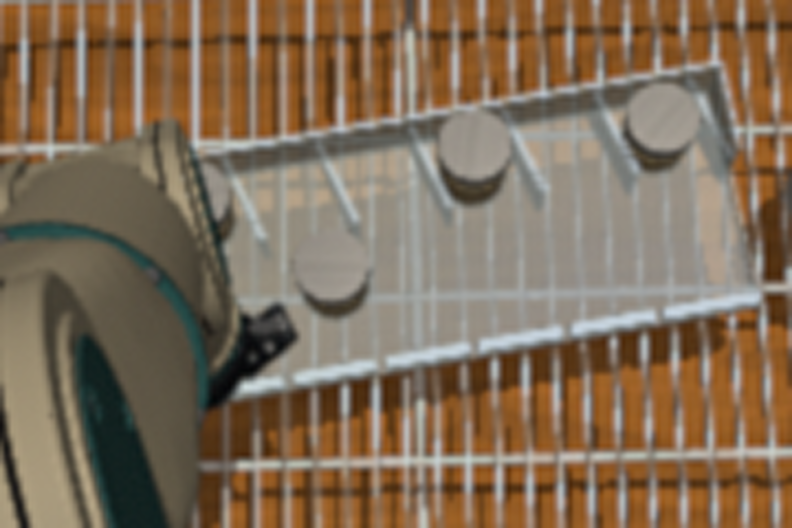

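The closed gripper is above rail 1. Its knuckle at (270,330) in the crop sticks out toward the jar, so I'll turn the tool square to the tray before sliding.

Emit:
{"name": "send_rows", "arguments": {
  "rows": [
    [-1,-0.002,0.0,0,0.12],
    [-1,-0.001,0.0,0,0.12],
    [-1,0,0,0,0.04],
    [-1,0,0,0.004,0],
    [-1,0,0,0.002,0]
  ]
}}

```text
clock: 3.33
eef_pos: [509.9, 100.6, 89.9]
tool_rot: [3.133, -0.027, 0.135]
force: [-0.7, -0.1, 0.6]
width: -0.1
```

```bash
python3 go.py -76 160 80
```

```text
t 3.33 eef [509.9 100.6  89.9] rot [ 3.133 -0.027  0.135] F [-0.7 -0.1  0.6] w -0.1
org now [-73.2 162.3  29.9] tool shift m [-0.003   0.0022  0.0099]
```

Emit:
{"name": "send_rows", "arguments": {
  "rows": [
    [-1,-0.003,0.0,0.005,0],
    [-1,-0.002,0.0,0.004,0],
    [-1,0,0,0.004,0]
  ]
}}

```text
clock: 3.58
eef_pos: [506.0, 100.0, 77.3]
tool_rot: [3.134, -0.029, 0.138]
force: [-11.2, -1.9, 59.8]
width: -0.4
```

```bash
python3 go.py -76 160 80
```

```text
t 3.58 eef [506.  100.   77.3] rot [ 3.134 -0.029  0.138] F [-11.2  -1.9  59.8] w -0.4
org now [-77.1 162.3  17.3] tool shift m [ 0.0012  0.0023 -0.0027]
```

Emit:
{"name": "send_rows", "arguments": {
  "rows": [
    [-1,0,0.004,-0.001,0],
    [-1,0,0.004,0,0]
  ]
}}

```text
clock: 3.75
eef_pos: [506.9, 93.3, 78.4]
tool_rot: [3.135, -0.03, 0.141]
force: [-0.1, -0.6, 0.0]
width: 0.1
```

Emit:
{"name": "send_rows", "arguments": {
  "rows": [
    [-1,0,0.006,0,0],
    [-1,0,0.006,0,0],
    [-1,0,0.006,0,0]
  ]
}}

```text
clock: 4.0
eef_pos: [509.4, 75.3, 77.9]
tool_rot: [3.136, -0.029, 0.143]
force: [-0.7, 3.3, 3.9]
width: -0.1
```

```bash
python3 go.py -76 88 78
```

```text
t 4.0 eef [509.4  75.3  77.9] rot [ 3.136 -0.029  0.143] F [-0.7  3.3  3.9] w -0.1
org now [-77.5 137.3  17.9] tool shift m [0.0019 0.0493 0.0002]
```

Emit:
{"name": "send_rows", "arguments": {
  "rows": [
    [-1,0.0003,0.008,0,0],
    [-1,0.0003,0.008,0,0],
    [-1,0.0003,0.008,0,0],
    [-1,0.0003,0.008,0,0]
  ]
}}

```text
clock: 4.33
eef_pos: [515.7, 41.2, 78.0]
tool_rot: [3.137, -0.03, 0.144]
force: [-0.6, 1.4, 1.4]
width: 0.2
```

Emit:
{"name": "send_rows", "arguments": {
  "rows": [
    [-1,0.0003,0.006,0.0002,0],
    [-1,0.0003,0.006,0.0002,0],
    [-1,0.0003,0.006,0.0002,0]
  ]
}}

```text
clock: 4.58
eef_pos: [519.9, 21.4, 77.9]
tool_rot: [3.138, -0.03, 0.143]
force: [0.1, 2.4, 5.2]
width: 0.0
```

```bash
python3 go.py -76 88 78
```

```text
t 4.58 eef [519.9  21.4  77.9] rot [ 3.138 -0.03   0.143] F [0.1 2.4 5.2] w 0.0
org now [-75.2  82.4  17.9] tool shift m [-0.0008 -0.0056 -0.0001]
```

Emit:
{"name": "send_rows", "arguments": {
  "rows": [
    [-1,0,0.001,0.0002,0]
  ]
}}

```text
clock: 4.67
eef_pos: [520.4, 19.1, 77.9]
tool_rot: [3.138, -0.031, 0.141]
force: [-1.9, 4.0, 5.4]
width: 0.1
```

Emit:
{"name": "send_rows", "arguments": {
  "rows": [
    [-1,0,0.007,0.0001,0],
    [-1,0,0.007,0.0001,0],
    [-1,0,0.007,0.0001,0],
    [-1,0,0.007,0.0001,0]
  ]
}}

```text
clock: 5.0
eef_pos: [524.7, -7.4, 77.9]
tool_rot: [3.14, -0.032, 0.145]
force: [-0.3, 3.3, 4.9]
width: -0.1
```

Emit:
{"name": "send_rows", "arguments": {
  "rows": [
    [-1,0,0.008,0.0002,0],
    [-1,0,0.008,0.0002,0],
    [-1,0,0.006,0.0003,0],
    [-1,0,0.003,0.0003,0]
  ]
}}

```text
clock: 5.33
eef_pos: [529.2, -32.5, 77.9]
tool_rot: [-3.14, -0.033, 0.147]
force: [-1.3, 3.8, 8.6]
width: -0.0
```

```bash
python3 go.py -76 26 78
```

```text
t 5.33 eef [529.2 -32.5  77.9] rot [-3.14  -0.033  0.147] F [-1.3  3.8  8.6] w -0.0
org now [-74.2  27.7  17.9] tool shift m [-0.0018  0.0017 -0.0002]
```

All three rails are felt: rail 1 at 60 N on first contact, then about 4 N while sliding. Rail 2 read about 5 N and rail 3 8.6 N. The rail top sits at z = 78 as stated. Next I'll lift, turn the tool to push along −y, and open to a 20 mm cradle.

Emit:
{"name": "send_rows", "arguments": {
  "rows": [
    [-1,0,0,-0.02,0],
    [-1,-0.002,0,-0.02,0],
    [-1,0,0,-0.02,0],
    [-1,0,0,-0.02,0],
    [-0.5,0,0,0,0.12],
    [-0.5,0,0,0,0.12],
    [-0.5,0,0,0,0.12],
    [-0.5,0,0,0,0.12],
    [-0.5,0,0,0,0.12],
    [-0.5,0,0,0,0.12],
    [-0.5,0,0,0,0.12],
    [-0.5,0,0,0,0.12]
  ]
}}

```text
clock: 6.33
eef_pos: [519.2, -54.4, 156.8]
tool_rot: [-3.131, -0.02, -0.859]
force: [0.6, 0.3, 0.2]
width: 21.1
```

Emit:
{"name": "send_rows", "arguments": {
  "rows": [
    [-0.5,0,0,0,0.12],
    [-0.5,0,0,0,0.12],
    [-0.5,0,0,0,0.12],
    [-0.5,0,0,0,0.12],
    [-0.5,0,0,0,0.12],
    [-0.5,0,0,0,0]
  ]
}}

```text
clock: 6.83
eef_pos: [515.7, -64.1, 154.3]
tool_rot: [-3.129, -0.019, -1.488]
force: [0.0, 0.8, -0.5]
width: 21.0
```

```bash
python3 go.py -18 125 155; python3 -c "
from cell import *;print(read_state()['qpos'])"
```

```text
t 6.83 eef [515.7 -64.1 154.3] rot [-3.129 -0.019 -1.488] F [ 0.   0.8 -0.5] w 21.0
org now [-92.3  -1.4  94.3] tool shift m [-0.1312 -0.0655 -0.0023]
[-0.30235694  0.60650682  0.54588283  1.98249671 -0.47538949  0.66245456
 -2.51794214]
```

Emit:
{"name": "send_rows", "arguments": {
  "rows": [
    [-0.5,-0.016,-0.008,0,-0.08],
    [-0.5,-0.016,-0.008,0,-0.08],
    [-0.5,-0.016,-0.008,0,0],
    [-0.5,-0.016,-0.008,0,0],
    [-0.5,-0.016,-0.008,0,0],
    [-0.5,-0.016,-0.008,0,0],
    [-0.5,-0.016,-0.008,0,0],
    [-0.5,0,0,0,0]
  ]
}}

```text
clock: 7.5
eef_pos: [546.4, 60.2, 149.9]
tool_rot: [-3.138, -0.025, -1.282]
force: [0.1, 1.4, 0.9]
width: 21.5
```

```bash
python3 go.py -18 125 150; python3 -c "
from cell import *;print(read_state()['qpos'])"
```

```text
t 7.5 eef [546.4  60.2 149.9] rot [-3.138 -0.025 -1.282] F [0.1 1.4 0.9] w 21.5
org now [-43.2 116.8  89.9] tool shift m [-0.0046 -0.0261 -0.0002]
[-0.50496115  0.64546532  0.51132575  1.89802753 -0.43503554  0.70131667
 -2.59720325]
```

Emit:
{"name": "send_rows", "arguments": {
  "rows": [
    [-0.5,-0.003,-0.014,0,0],
    [-0.5,-0.002,-0.012,0,0],
    [-0.5,0,0,0.015,0],
    [-0.5,0,0,0.015,0],
    [-0.5,0,0,0.005,0]
  ]
}}

```text
clock: 7.92
eef_pos: [572.4, 72.6, 114.2]
tool_rot: [-3.137, -0.026, -1.255]
force: [-1.8, 0.1, 0.4]
width: 21.1
```

```bash
python3 go.py -18 125 86;python3 - <<'E'
from cell import *; import cv2
d=get_image("top"); cv2.imwrite("pics/t2.png",cv2.resize(d["image"][100:220,230:410],None,fx=4.4,fy=4.4,interpolation=cv2.INTER_CUBIC))
d=get_image("scene"); cv2.imwrite("pics/s2.png",cv2.resize(d["image"][140:290,280:430],None,fx=4,fy=4,interpolation=cv2.INTER_CUBIC))
E
```

```text
t 7.92 eef [572.4  72.6 114.2] rot [-3.137 -0.026 -1.255] F [-1.8  0.1  0.4] w 21.1
org now [-15.7 125.2  54.2] tool shift m [-0.001   0.0025  0.0282]
```

View pics/t2.png

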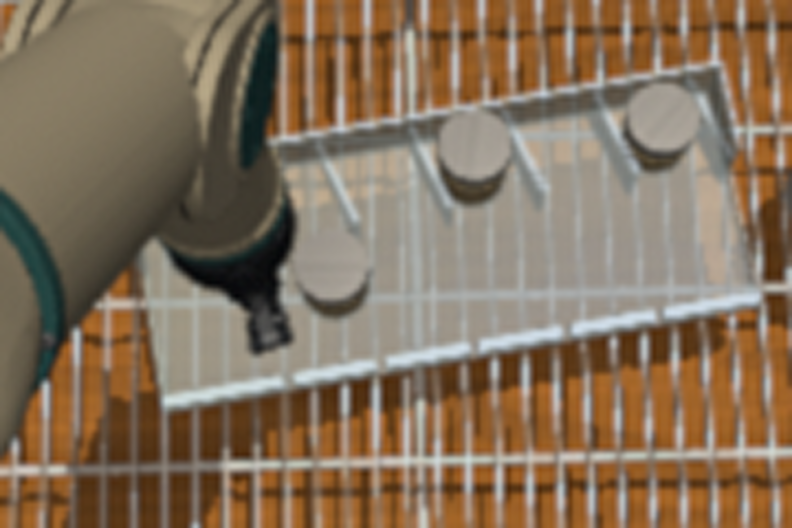

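View pics/s2.png

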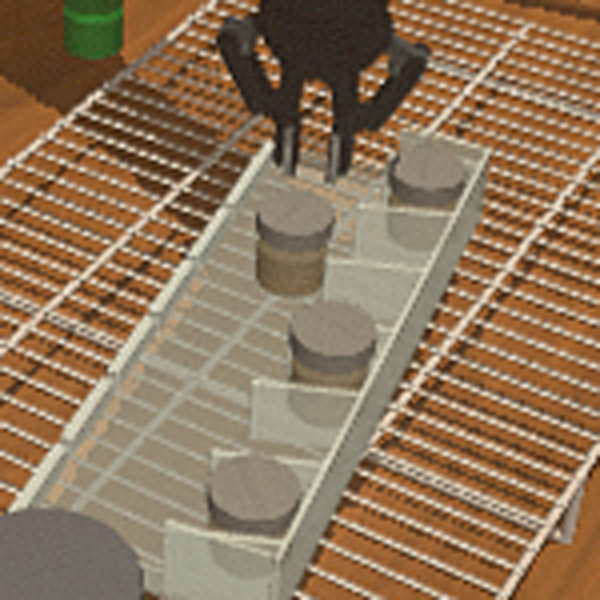

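Top crop: the jar lid is at (332,268), and the gripper is to its left at (268,330). The scene view shows the two tips left of the jar, with the knuckles flaring about 33 mm above the tips. I'll keep TCP z near 88, so the knuckles clear the lids and fins.

Emit:
{"name": "send_rows", "arguments": {
  "rows": [
    [-0.5,0,0.002,0.012,0.03],
    [-0.5,0,0.001,0.01,0],
    [-0.5,0,0,0.004,0]
  ]
}}

```text
clock: 8.27
eef_pos: [571.0, 69.4, 90.3]
tool_rot: [-3.133, -0.027, -1.285]
force: [-0.4, 0.5, -0.8]
width: 21.5
```

Emit:
{"name": "send_rows", "arguments": {
  "rows": [
    [-0.5,0.003,0,0.002,0],
    [-0.5,0.003,0,0,0]
  ]
}}

```text
clock: 8.43
eef_pos: [572.3, 63.5, 88.1]
tool_rot: [-3.134, -0.027, -1.282]
force: [0.3, 0.2, -0.5]
width: 21.5
```

```bash
python3 go.py -18 60 88
```

```text
t 8.43 eef [572.3  63.5  88.1] rot [-3.134 -0.027 -1.282] F [ 0.3  0.2 -0.5] w 21.5
org now [-17.  116.2  28.1] tool shift m [0.0555 0.0087 0.0015]
```

Emit:
{"name": "send_rows", "arguments": {
  "rows": [
    [-0.5,0.004,0.001,0,0],
    [-0.5,0.004,0.001,0,0],
    [-0.5,0.004,0.001,0,0],
    [-0.5,0.004,0.001,0,0],
    [-0.5,0.004,0.001,0,0],
    [-0.5,0.004,0.001,0,0]
  ]
}}

```text
clock: 8.93
eef_pos: [575.1, 36.0, 90.7]
tool_rot: [-3.131, -0.027, -1.281]
force: [0.3, 0.3, 0.1]
width: 21.4
```

```bash
python3 go.py -22 48 88;python3 - <<'E'
from cell import *; import cv2
d=get_image("top"); cv2.imwrite("pics/t3.png",cv2.resize(d["image"][100:220,230:410],None,fx=4.4,fy=4.4,interpolation=cv2.INTER_CUBIC))
d=get_image("scene"); cv2.imwrite("pics/s3.png",cv2.resize(d["image"][140:290,280:430],None,fx=4,fy=4,interpolation=cv2.INTER_CUBIC))
E
```

```text
t 8.93 eef [575.1  36.   90.7] rot [-3.131 -0.027 -1.281] F [0.3 0.3 0.1] w 21.4
org now [-18.4  88.6  30.7] tool shift m [0.0396 0.0092 0.0037]
```

View pics/t3.png

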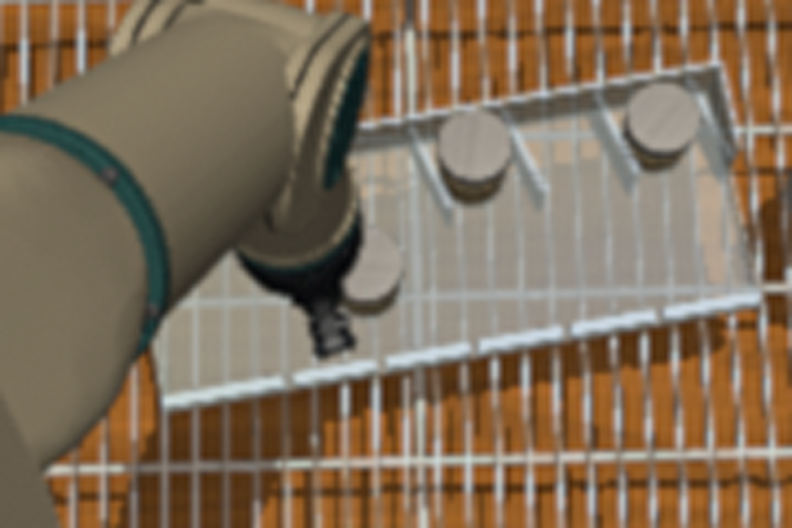

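View pics/s3.png

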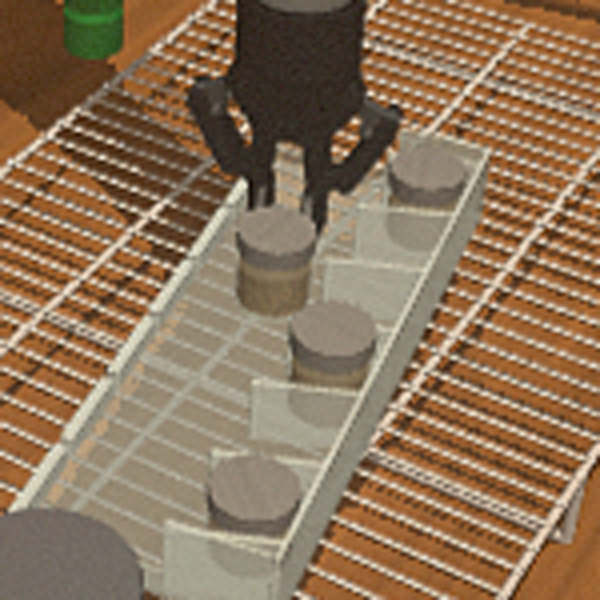

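The jar is moving upright in the cradle, with its lid now at (372,268) in the top crop. I'll continue along −y.

Emit:
{"name": "send_rows", "arguments": {
  "rows": [
    [-0.5,0.004,0.001,0.001,0],
    [-0.5,0.004,0.001,0.001,0],
    [-0.5,0.004,0.001,0.001,0],
    [-0.5,0.004,0.001,0.001,0],
    [-0.5,0.004,0.001,0.001,0],
    [-0.5,0.004,0.001,0.0005,0],
    [-0.5,0.004,0.001,0.0005,0]
  ]
}}

```text
clock: 9.62
eef_pos: [576.6, 5.2, 84.8]
tool_rot: [-3.131, -0.027, -1.28]
force: [-0.2, 0.7, -0.2]
width: 21.5
```

```bash
python3 go.py -22 48 88;python3 - <<'E'
from cell import *; import cv2
d=get_image("top"); cv2.imwrite("pics/t4.png",cv2.resize(d["image"][100:220,230:410],None,fx=4.4,fy=4.4,interpolation=cv2.INTER_CUBIC))
E
```

```text
t 9.62 eef [576.6   5.2  84.8] rot [-3.131 -0.027 -1.28 ] F [-0.2  0.7 -0.2] w 21.5
org now [-21.6  57.9  24.8] tool shift m [ 0.0098  0.0017 -0.003 ]
```

View pics/t4.png

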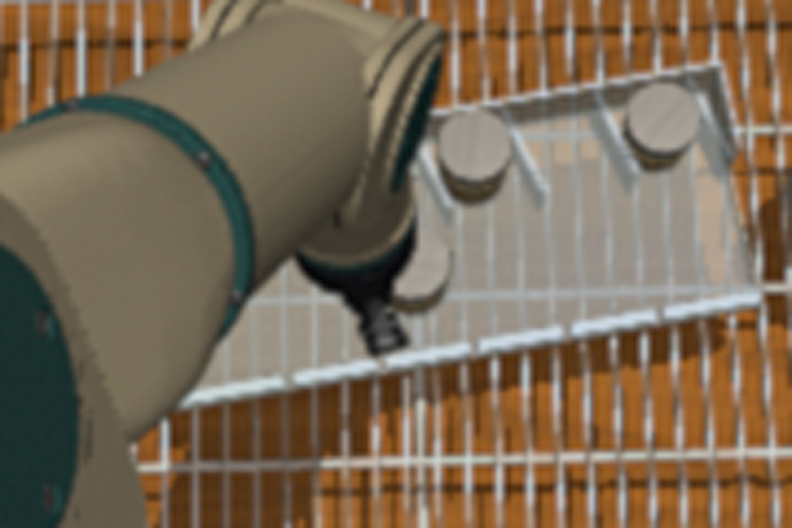

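Emit:
{"name": "send_rows", "arguments": {
  "rows": [
    [-0.5,0.004,0.0007,0,0],
    [-0.5,0.003,0.0005,0,0]
  ]
}}

```text
clock: 9.83
eef_pos: [577.3, -3.7, 84.8]
tool_rot: [-3.132, -0.027, -1.282]
force: [-0.9, 0.4, -0.1]
width: 21.0
```

```bash
python3 go.py -22 48 88
```

```text
t 9.83 eef [577.3  -3.7  84.8] rot [-3.132 -0.027 -1.282] F [-0.9  0.4 -0.1] w 21.0
org now [-22.2  49.   24.8] tool shift m [ 0.0011 -0.0001 -0.0032]
```

Now I'll back off and lift, then look at where the jar stands.

Emit:
{"name": "send_rows", "arguments": {
  "rows": [
    [-0.5,-0.012,0,0,0],
    [-0.5,-0.012,0,0,0],
    [-0.5,0,0,-0.02,-0.12],
    [-0.5,0,0,-0.02,-0.12],
    [-0.5,0,0,-0.02,-0.12],
    [-0.5,-0.01,0,-0.01,-0.12],
    [-0.5,-0.02,0.02,0,-0.12],
    [-0.5,-0.02,0.02,0,-0.12],
    [-0.5,-0.01,0.03,0,-0.12],
    [-0.5,0,0.03,0,-0.12],
    [-0.5,0,0.03,0,-0.12],
    [-0.5,0,0.03,0,-0.12]
  ]
}}

```text
clock: 10.83
eef_pos: [450.0, -57.3, 156.0]
tool_rot: [3.127, -0.017, -0.033]
force: [-0.9, -0.2, 0.2]
width: 21.3
```

```bash
python3 go.py -90 10 150;python3 - <<'E'
from cell import *; import cv2,numpy as np
for n,c in(("top",(100,220,230,410)),("scene",(140,290,280,430))):
    d=get_image(n); np.savez(f"pics/{n}5.npz",**{k:d[k] for k in("image","z_map","K","R","t")})
    cv2.imwrite(f"pics/{n}5.png",cv2.resize(d["image"][c[0]:c[1],c[2]:c[3]],None,fx=4,fy=4,interpolation=cv2.INTER_CUBIC))
E
```

```text
t 10.83 eef [450.  -57.3 156. ] rot [ 3.127 -0.017 -0.033] F [-0.9 -0.2  0.2] w 21.3
org now [-156.2   15.1   96. ] tool shift m [ 0.0659 -0.0072  0.007 ]
```

View pics/top5.png

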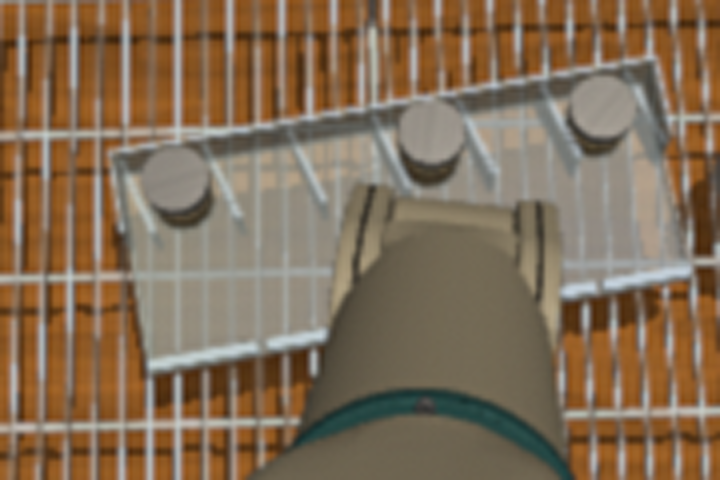

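View pics/scene5.png

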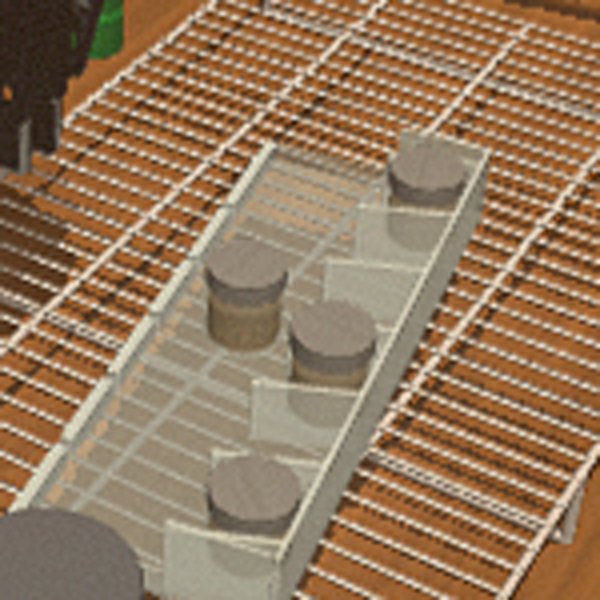

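```bash
python3 - <<'E'
from h import *
pose=np.load("pose.npy"); d=load("scene5"); t=load("top5")
for n,uv in dict(init=(353.2,192.2),now=(341.1,205.7)).items(): print(n,w2o(pose,ray_at_z(d,[uv],119)))
c=d["image"][190:240,325:395]; cv2.imwrite("pics/sc5z.png",cv2.resize(c,None,fx=10,fy=10,interpolation=cv2.INTER_CUBIC))
# lid pts by height from depth
K=d["K"];v,u=np.mgrid[195:230,325:365]; z=d["z_map"][195:230,325:365]
W=(np.stack([(u-K[0,2])/K[0,0]*z,(v-K[1,2])/K[1,1]*z,z],-1)-d["t"])@d["R"]
m=(W[...,2]>114)&(W[...,2]<124)
o=w2o(pose,W[m]); print(m.sum(),o.mean(0),o.min(0),o.max(0), (o[:,:2].min(0)+o[:,:2].max(0))/2)
E
```

```text
init [[-10.1998311   78.16208368  59.        ]]
now [[-17.47403084  14.34512371  59.        ]]
258 [-10.06938747   5.89927684  59.69674962] [-40.76589307 -51.98569612  54.18238595] [57.09320463 37.88678147 63.99628722] [ 8.16365578 -7.04945732]
```

View pics/sc5z.png

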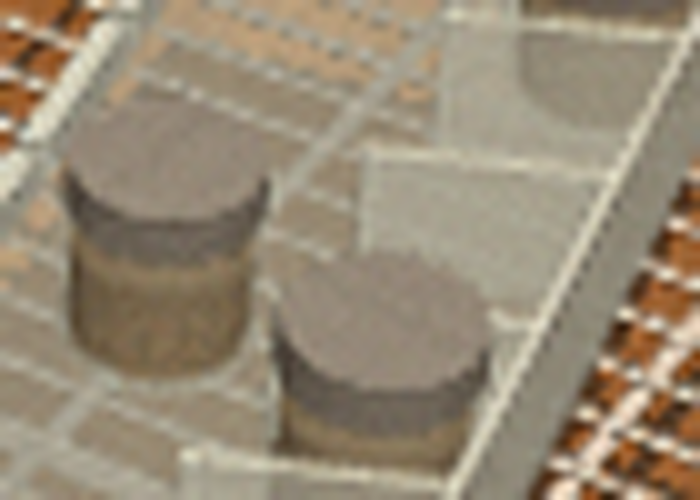

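The scene crop shows the loose jar upright at tray (-18, 14), on slot 3's axis line, where the expected y at that x is 13.9. The filed jars haven't moved. I'll turn to the slot heading (yaw 0.413) and come in behind the jar.

Emit:
{"name": "send_rows", "arguments": {
  "rows": [
    [-0.5,0.008,0,0,-0.12],
    [-0.5,0.008,0,0,-0.12],
    [-0.5,0.008,0,0,-0.12],
    [-0.5,0.008,0,0,-0.05],
    [-0.5,0,0,0,0]
  ]
}}

```text
clock: 11.35
eef_pos: [481.8, -52.5, 157.2]
tool_rot: [3.121, -0.01, 0.378]
force: [0.8, -0.8, -0.6]
width: 21.1
```

```bash
python3 go.py -76 -2 150
```

```text
t 11.35 eef [481.8 -52.5 157.2] rot [ 3.121 -0.01   0.378] F [ 0.8 -0.8 -0.6] w 21.1
org now [-124.    15.1   97.2] tool shift m [0.0428 0.0273 0.0082]
```

Emit:
{"name": "send_rows", "arguments": {
  "rows": [
    [-0.5,0.01,0.009,0.01,-0.035],
    [-0.5,0.01,0.009,0.015,0],
    [-0.5,0.01,0.008,0.015,0],
    [-0.5,0.008,0,0.012,0],
    [-0.5,0,0,0.008,0],
    [-0.5,0,0,0,0]
  ]
}}

```text
clock: 11.85
eef_pos: [528.2, -53.4, 96.0]
tool_rot: [3.123, -0.009, 0.411]
force: [0.2, -0.2, -0.6]
width: 21.7
```

```bash
python3 go.py -66 1 88
```

```text
t 11.85 eef [528.2 -53.4  96. ] rot [ 3.123 -0.009  0.411] F [ 0.2 -0.2 -0.6] w 21.7
org now [-78.3   7.3  36. ] tool shift m [0.0102 0.0091 0.0083]
```

Emit:
{"name": "send_rows", "arguments": {
  "rows": [
    [-0.5,0.003,0.005,0.004,0],
    [-0.5,0.004,0.004,0.004,0],
    [-0.5,0.002,0.001,0.002,0]
  ]
}}

```text
clock: 12.1
eef_pos: [539.5, -57.6, 86.4]
tool_rot: [3.124, -0.008, 0.412]
force: [-0.3, -0.1, 1.1]
width: 21.7
```

```bash
python3 go.py 16.2 23.2 88; python3 - <<'E'
from cell import *; import cv2
d=get_image("scene"); cv2.imwrite("pics/s6.png",cv2.resize(d["image"][140:290,280:430],None,fx=4,fy=4,interpolation=cv2.INTER_CUBIC))
E
```

```text
t 12.1 eef [539.5 -57.6  86.4] rot [ 3.124 -0.008  0.412] F [-0.3 -0.1  1.1] w 21.7
org now [-67.8   1.3  26.4] tool shift m [ 0.0868  0.0005 -0.0009]
```

View pics/s6.png

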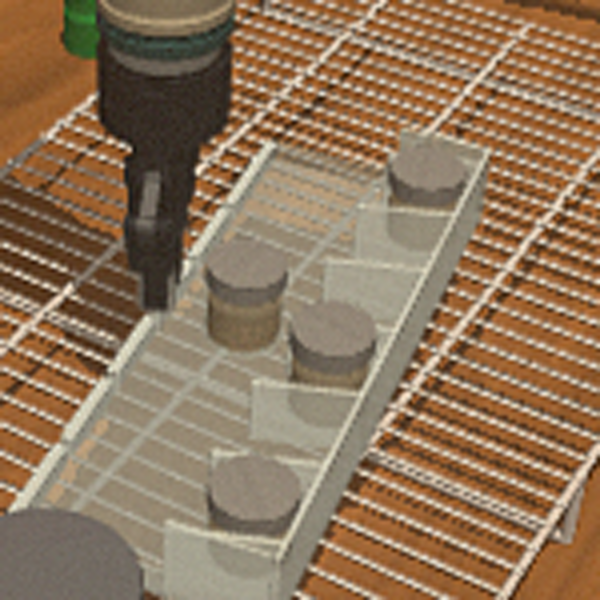

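The right knuckle would end near the taller slot-4 jar (top z 125), so I'll raise the TCP to about 97 before contact and then push along the slot.

Emit:
{"name": "send_rows", "arguments": {
  "rows": [
    [-0.5,0,0,-0.006,0],
    [-0.5,0,0,-0.004,0],
    [-0.5,0.006,0,0,0],
    [-0.5,0.006,0,0,0],
    [-0.5,0.005,0,0,0]
  ]
}}

```text
clock: 12.57
eef_pos: [555.8, -51.4, 99.2]
tool_rot: [3.123, -0.009, 0.409]
force: [-0.3, -0.0, -0.2]
width: 21.1
```

```bash
python3 go.py 16.2 23.2 97
```

```text
t 12.57 eef [555.8 -51.4  99.2] rot [ 3.123 -0.009  0.409] F [-0.3 -0.  -0.2] w 21.1
org now [-50.7   5.1  39.2] tool shift m [ 0.0693 -0.0005  0.0028]
```

Emit:
{"name": "send_rows", "arguments": {
  "rows": [
    [-0.5,0.005,0,0.001,0],
    [-0.5,0.005,0,0.0005,0],
    [-0.5,0.005,0,0,0],
    [-0.5,0.005,0,0,0],
    [-0.5,0.005,0,0,0],
    [-0.5,0.004,0,0,0]
  ]
}}

```text
clock: 13.07
eef_pos: [585.7, -37.9, 97.8]
tool_rot: [3.124, -0.009, 0.41]
force: [-0.7, 0.0, 0.3]
width: 21.6
```

```bash
python3 go.py 16.2 23.2 97; python3 - <<'E'
from cell import *; import cv2
d=get_image("scene"); cv2.imwrite("pics/s7.png",cv2.resize(d["image"][140:290,280:430],None,fx=4,fy=4,interpolation=cv2.INTER_CUBIC))
E
```

```text
t 13.07 eef [585.7 -37.9  97.8] rot [ 3.124 -0.009  0.41 ] F [-0.7  0.   0.3] w 21.6
org now [-19.1  13.9  37.8] tool shift m [0.0365 0.0001 0.0011]
```

View pics/s7.png

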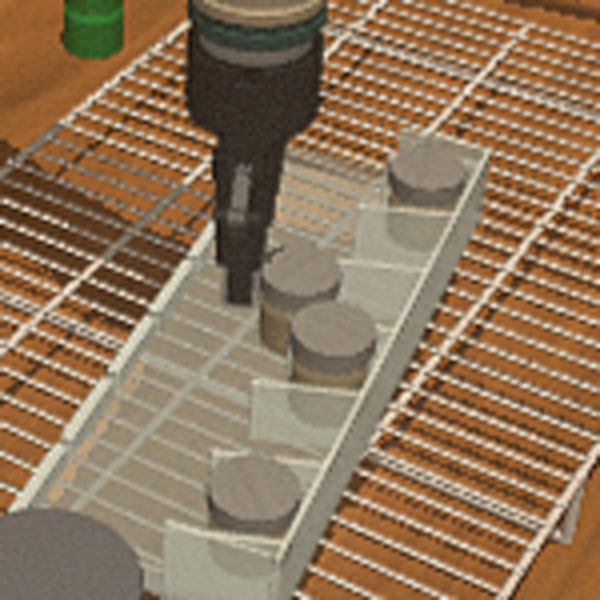

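The jar is at the mouth of slot 3 (lid at 300,275 in the crop) and upright. Continuing.

Emit:
{"name": "send_rows", "arguments": {
  "rows": [
    [-0.5,0.004,0,0,0],
    [-0.5,0.004,0,0,0],
    [-0.5,0.004,0,0,0],
    [-0.5,0.004,0,0,0]
  ]
}}

```text
clock: 13.45
eef_pos: [601.6, -30.8, 97.6]
tool_rot: [3.124, -0.008, 0.41]
force: [0.1, -0.0, -0.4]
width: 21.3
```

Emit:
{"name": "send_rows", "arguments": {
  "rows": [
    [-0.5,0.003,0,0,0],
    [-0.5,0.003,0,0,0]
  ]
}}

```text
clock: 13.62
eef_pos: [607.9, -28.1, 97.7]
tool_rot: [3.124, -0.008, 0.41]
force: [-0.5, -0.2, 0.7]
width: 21.0
```

```bash
python3 go.py 16.2 23.2 97; python3 - <<'E'
from cell import *; import cv2
d=get_image("scene"); cv2.imwrite("pics/s8.png",cv2.resize(d["image"][180:250,310:400],None,fx=7,fy=7,interpolation=cv2.INTER_CUBIC))
E
```

```text
t 13.62 eef [607.9 -28.1  97.7] rot [ 3.124 -0.008  0.41 ] F [-0.5 -0.2  0.7] w 21.0
org now [ 4.3 20.3 37.7] tool shift m [0.0122 0.0002 0.0008]
```

View pics/s8.png

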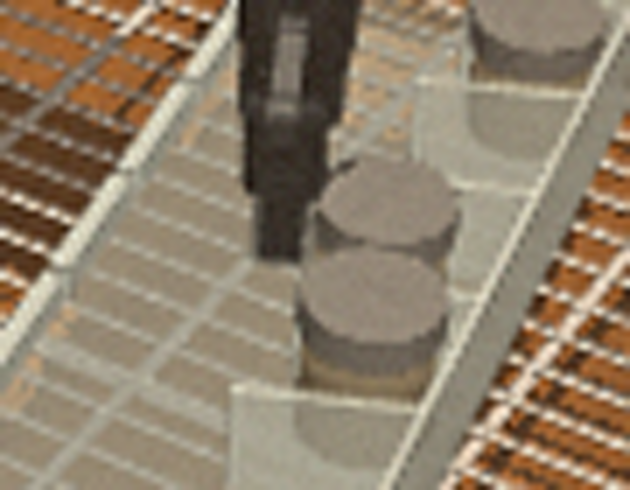

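Emit:
{"name": "send_rows", "arguments": {
  "rows": [
    [-0.5,0.003,0,0,0],
    [-0.5,0.002,0,0,0]
  ]
}}

```text
clock: 13.83
eef_pos: [613.5, -25.6, 97.7]
tool_rot: [3.124, -0.009, 0.41]
force: [-0.3, 0.6, 0.7]
width: 21.3
```

Emit:
{"name": "send_rows", "arguments": {
  "rows": [
    [-0.5,0.002,0,0,0],
    [-0.5,0.001,0,0,0]
  ]
}}

```text
clock: 14.0
eef_pos: [616.6, -24.2, 97.7]
tool_rot: [3.124, -0.009, 0.41]
force: [-0.2, -0.5, 0.3]
width: 21.7
```

Emit:
{"name": "send_rows", "arguments": {
  "rows": [
    [-0.5,0.001,0,0,0],
    [-0.5,0.001,0,0,0]
  ]
}}

```text
clock: 14.17
eef_pos: [618.5, -23.4, 97.7]
tool_rot: [3.124, -0.009, 0.41]
force: [-0.9, -0.4, 0.1]
width: 21.5
```

```bash
python3 go.py 16.2 23.2 97; python3 - <<'E'
from cell import *; import cv2
d=get_image("scene"); cv2.imwrite("pics/s9.png",cv2.resize(d["image"][180:250,310:400],None,fx=7,fy=7,interpolation=cv2.INTER_CUBIC))
E
```

```text
t 14.17 eef [618.5 -23.4  97.7] rot [ 3.124 -0.009  0.41 ] F [-0.9 -0.4  0.1] w 21.5
org now [15.5 23.3 37.7] tool shift m [0.0007 0.0003 0.0008]
```

View pics/s9.png

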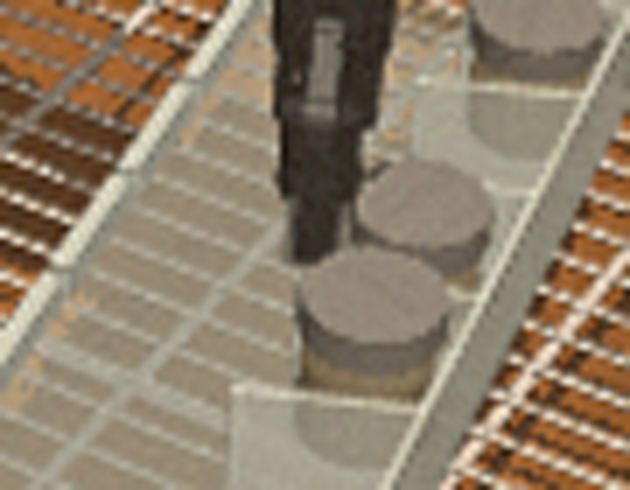

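There's no wall force yet, so I'll keep pushing in 1 mm steps until the wall is felt.

Emit:
{"name": "send_rows", "arguments": {
  "rows": [
    [-0.5,0.001,0,0,0],
    [-0.5,0.001,0,0,0]
  ]
}}

```text
clock: 14.38
eef_pos: [620.3, -22.6, 97.7]
tool_rot: [3.124, -0.009, 0.41]
force: [-0.5, -0.4, 0.1]
width: 21.3
```

Emit:
{"name": "send_rows", "arguments": {
  "rows": [
    [-0.5,0.001,0,0,0],
    [-0.5,0.001,0,0,0]
  ]
}}

```text
clock: 14.55
eef_pos: [622.2, -21.8, 97.8]
tool_rot: [3.124, -0.009, 0.41]
force: [-0.8, 0.1, -0.9]
width: 21.3
```

Emit:
{"name": "send_rows", "arguments": {
  "rows": [
    [-0.5,0.001,0,0,0],
    [-0.5,0.001,0,0,0]
  ]
}}

```text
clock: 14.72
eef_pos: [624.2, -21.0, 97.8]
tool_rot: [3.124, -0.008, 0.41]
force: [-1.8, -0.2, 0.5]
width: 21.3
```

```bash
python3 go.py 16.2 23.2 97; python3 - <<'E'
from cell import *; import cv2
d=get_image("scene"); cv2.imwrite("pics/s10.png",cv2.resize(d["image"][180:250,310:400],None,fx=7,fy=7,interpolation=cv2.INTER_CUBIC))
d=get_image("top"); cv2.imwrite("pics/t10.png",cv2.resize(d["image"][100:200,250:410],None,fx=4.5,fy=4.5,interpolation=cv2.INTER_CUBIC))
E
```

```text
t 14.72 eef [624.2 -21.   97.8] rot [ 3.124 -0.008  0.41 ] F [-1.8 -0.2  0.5] w 21.3
org now [21.5 24.8 37.8] tool shift m [-0.0056  0.0002  0.0007]
```

View pics/s10.png

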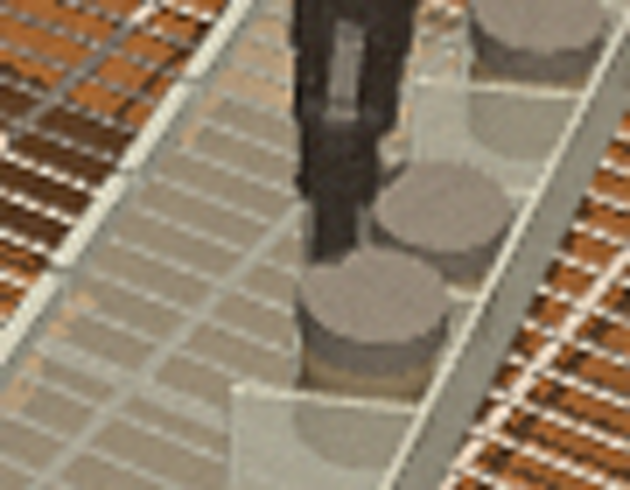

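View pics/t10.png

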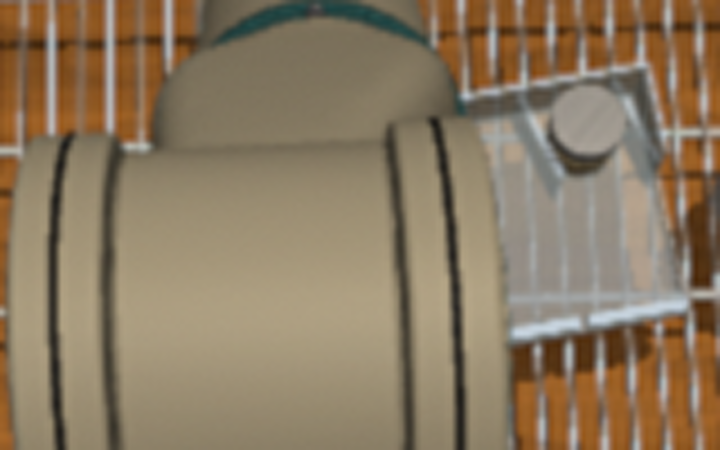

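Emit:
{"name": "send_rows", "arguments": {
  "rows": [
    [-0.5,0.001,0,0,0]
  ]
}}

```text
clock: 14.9
eef_pos: [624.2, -20.9, 97.6]
tool_rot: [3.124, -0.007, 0.41]
force: [-4.0, -1.3, 1.1]
width: 21.2
```

Emit:
{"name": "send_rows", "arguments": {
  "rows": [
    [-0.5,0.001,0,0,0]
  ]
}}

```text
clock: 14.98
eef_pos: [624.2, -20.9, 97.5]
tool_rot: [3.125, -0.005, 0.409]
force: [-2.8, -1.8, 1.8]
width: 21.4
```

Emit:
{"name": "send_rows", "arguments": {
  "rows": [
    [-0.5,0.001,0,0,0]
  ]
}}

```text
clock: 15.07
eef_pos: [624.3, -21.0, 97.4]
tool_rot: [3.125, -0.003, 0.409]
force: [-3.8, -1.6, 2.3]
width: 21.1
```

The tip has stalled at x = 624.2 with a reaction along the slot, so the jar is probably on the wall. I'll press once a little more firmly, then back straight out and check.

Emit:
{"name": "send_rows", "arguments": {
  "rows": [
    [-0.5,0.002,0,0,0],
    [-0.5,0.003,0,0,0],
    [-0.5,0,0,0,0]
  ]
}}

```text
clock: 15.32
eef_pos: [623.9, -21.1, 96.7]
tool_rot: [3.127, 0.009, 0.407]
force: [-0.7, 1.0, -0.0]
width: 21.1
```

Emit:
{"name": "send_rows", "arguments": {
  "rows": [
    [-0.5,-0.004,0,0,0],
    [-0.5,-0.008,0,0,0],
    [-0.5,-0.015,0,0,0],
    [-0.5,-0.02,0,0,0],
    [-0.5,-0.02,0,0,0],
    [-0.5,-0.02,0,-0.01,0],
    [-0.5,-0.02,0,-0.02,0],
    [-0.5,-0.02,0.02,-0.02,0],
    [-0.5,0,0.03,-0.02,0],
    [-0.5,0,0.04,0,0],
    [-0.5,0,0.04,0,0],
    [-0.5,0,0.04,0,0]
  ]
}}

```text
clock: 16.32
eef_pos: [573.1, -219.6, 173.9]
tool_rot: [3.129, -0.009, 0.428]
force: [0.6, 1.0, -0.4]
width: 21.6
```

```bash
python3 go.py 16.2 23.2 97; python3 - <<'E'
from cell import *; import cv2, numpy as np
for n in("scene","top"):
    d=get_image(n); np.savez(f"pics/{n}11.npz",**{k:d[k] for k in("image","z_map","K","R","t")})
    c=(180,250,310,400) if n=="scene" else (105,195,255,345)
    cv2.imwrite(f"pics/{n}11.png",cv2.resize(d["image"][c[0]:c[1],c[2]:c[3]],None,fx=6.5,fy=6.5,interpolation=cv2.INTER_CUBIC))
E
```

```text
t 16.32 eef [ 573.1 -219.6  173.9] rot [ 3.129 -0.009  0.428] F [ 0.6  1.  -0.4] w 21.6
org now [ -58.8 -163.8  113.9] tool shift m [ 0.1226 -0.1603  0.076 ]
```

View pics/scene11.png

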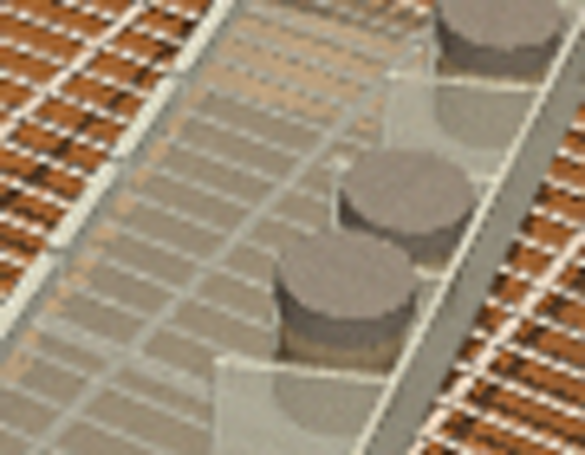

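View pics/top11.png

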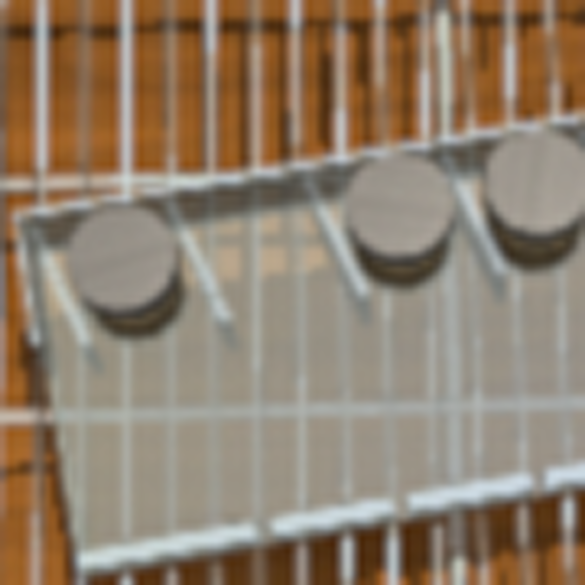

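```bash
python3 - <<'E'
from h import *
pose=np.load("pose.npy"); t=load("top11"); t0=load("top0"); s=load("scene11"); s0=load("scene0")
f=lambda x,y:(255+x/6.5-.5+.0,105+y/6.5-.5)
for n,uv,z in(("slot3",f(400,205),119),("slot1",f(122,258),119),("slot4",f(537,181),125)): print(n,w2o(pose,ray_at_z(t,[uv],z)))
# filed jars/canister unchanged? patch diff between first and last pictures
for n,(a,b),rs in(("top",(t0,t),dict(j1=(264,134,284,158),j4=(328,122,348,147),j6=(371,115,391,140),can=(408,118,450,162))),("scene",(s0,s),dict(can=(262,262,320,332),j6=(330,252,360,285)))):
    for k,(x0,y0,x1,y1) in rs.items():
        g=[cv2.cvtColor(q["image"],cv2.COLOR_BGR2GRAY)[y0:y1,x0:x1].astype(np.float32) for q in(a,b)]
        print(n,k,"shift px",np.round(cv2.phaseCorrelate(g[0],g[1])[0],2),"meandiff",np.abs(g[0]-g[1]).mean().round(1))
E
```

```text
slot3 [[49.63712576 34.09568616 59.        ]]
slot1 [[ 47.35617999 157.34241477  59.        ]]
slot4 [[ 47.63887748 -26.07006634  65.        ]]
top j1 shift px [-0.01  0.05] meandiff 3.0
top j4 shift px [-0.05  0.48] meandiff 3.0
top j6 shift px [0.03 0.48] meandiff 3.1
top can shift px [-0.65  0.16] meandiff 36.5
scene can shift px [ 0.07 -0.01] meandiff 4.7
scene j6 shift px [-0.03 -0.01] meandiff 4.8
```

```bash
python3 -c "
from cell import *; print(finish_job())"
```

```text
the job is handed in; nothing more can be done
None
```

I counted the slots by touch, pushed the loose jar into the third slot until it met the back wall, and handed the job in at about 16 s of the 64 s allowed. No verdict was reported.

**By touch:** I slid the closed fingertips along the rail from the left-hand end.
- **Rail 1:** the first contact was harder than intended, about 60 N on the fingertips. That is under the 120 N wrist limit, and the rest of the slide along it read about 4 N.
- **Rails 2 and 3:** about 5 N and 8.6 N.

**Jar:** I pushed it with the two fingertips set 21 mm apart as a cradle. It went along the landing until it was in line with slot 3, then up the slot until it stopped. It was never gripped, and it stood upright in every picture I took.

**Last checks:**
- **Jar in slot 3:** it measured at organiser (49.6, 34.1) mm, against a home point of (49, 32). That is within the 2–3 mm the cameras can resolve.
- **Wall contact:** the push stalled with about 4 N of reaction. It stalled about 5 mm later than I had calculated, so I trusted the force reading and the picture over my estimate of how deep the jar sat in the cradle.
- **Filed jars:** no shift above 0.5 px (about 1.3 mm) between the first and last pictures.
- **Canister:** unmoved in the scene view. The arm hid it in the last top view, so that check didn't count.

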